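Sort turned spindles by length into their rows

TASK

Three turned wooden spindles of different lengths lie loose on the bench, and each of the three blue trays already holds one spindle of one of these lengths. Lay each loose spindle flat in the tray that holds the spindle of its own length, side by side with it and pointing the same way. Leave the spindles already in the trays and everything else on the bench where they are.

Things in the scene. Friction and masses are not known exactly. Their poses are not given: they have to be found in the camera images.
- spindle_short: Loose short spindle to be sorted, pale turned wood, 70 mm long, lying on the bench. Its middle 34 mm is a square block 24 x 24 mm (the place to grip); the ends are round, 15 to 21 mm thick. Origin: centre of the block's underside, the middle of the length; x runs along its length, z up.
- spindle_medium: Loose medium spindle to be sorted, pale turned wood, 95 mm long, lying on the bench. Its middle 34 mm is a square block 24 x 24 mm (the place to grip); the ends are round, 15 to 21 mm thick. Origin: centre of the block's underside, the middle of the length; x runs along its length, z up.
- spindle_long: Loose long spindle to be sorted, pale turned wood, 120 mm long, lying on the bench. Its middle 34 mm is a square block 24 x 24 mm (the place to grip); the ends are round, 15 to 21 mm thick. Origin: centre of the block's underside, the middle of the length; x runs along its length, z up.
- tray_short: Blue fixed tray for the short row. All three trays are alike: outside 150 (x) x 112 (y) x 14 mm high, walls and floor 5 mm thick, open on top. Origin: centre of its underside, on the bench; x along its length. One short spindle already lies along x in its -y half; its +y half is empty.
- free_short (a point): Middle of the empty half of the tray for the short row, on the tray's inner floor, 28 mm from the tray's centre line; x along the tray's length, z up.
- tray_medium: Blue fixed tray for the medium row. All three trays are alike: outside 150 (x) x 112 (y) x 14 mm high, walls and floor 5 mm thick, open on top. Origin: centre of its underside, on the bench; x along its length. One medium spindle already lies along x in its -y half; its +y half is empty.
- free_medium (a point): Middle of the empty half of the tray for the medium row, on the tray's inner floor, 28 mm from the tray's centre line; x along the tray's length, z up.
- tray_long: Blue fixed tray for the long row. All three trays are alike: outside 150 (x) x 112 (y) x 14 mm high, walls and floor 5 mm thick, open on top. Origin: centre of its underside, on the bench; x along its length. One long spindle already lies along x in its -y half; its +y half is empty.
- free_long (a point): Middle of the empty half of the tray for the long row, on the tray's inner floor, 28 mm from the tray's centre line; x along the tray's length, z up.
- row_short: The short spindle (70 mm) already lying in its tray, same shape as the loose short one; origin at the middle of the block's underside, x along its length.
- row_medium: The medium spindle (95 mm) already lying in its tray, same shape as the loose medium one; origin at the middle of the block's underside, x along its length.
- row_long: The long spindle (120 mm) already lying in its tray, same shape as the loose long one; origin at the middle of the block's underside, x along its length.
- spindle_short_center (a point): Centre of the loose short spindle: mid-length, on its axis, 12 mm above its underside.
- row_short_center (a point): Centre of the already laid short spindle: mid-length, on its axis, 12 mm above its underside.
- spindle_medium_center (a point): Centre of the loose medium spindle: mid-length, on its axis, 12 mm above its underside.
- row_medium_center (a point): Centre of the already laid medium spindle: mid-length, on its axis, 12 mm above its underside.
- spindle_long_center (a point): Centre of the loose long spindle: mid-length, on its axis, 12 mm above its underside.
- row_long_center (a point): Centre of the already laid long spindle: mid-length, on its axis, 12 mm above its underside.
- wax_jar: Closed amber jar of wax with a black cap, 64 mm across, 65 mm high; stands beyond the trays, not needed. Origin: centre of its underside.
- sanding_block: Cork sanding block with a red-brown sole, 100 (x) x 60 (y) x 31 mm; stands beyond the trays, not needed. Origin: centre of its underside.
- turned_egg: Turned wooden egg with a pink top and a flat foot, 60 mm across, 63 mm high; stands beyond the trays, not needed. Origin: centre of its underside.

How it is judged:
By the outcome, as a careful person would: the job done as asked, in the order asked, and still so for the second after the job is handed in, with the robot touching nothing.
It also fails if it takes over 72 s, if anything falls off the work surface, if the arm or the gripper's body presses on something with over 40 N, if the wrist force passes 120 N, or if a joint passes its speed limit or range.

ROBOT

A 6-joint arm with a two-finger parallel gripper is mounted at the origin on the work surface. World frame = base frame: x ahead of the robot, y to its left, z up, the work surface at z = 0. Lengths are in m, angles in rad, forces in N, time in s.
With the tool pointing down it reaches from about 0.4 to 0.925 m from the base axis. Payload 3.4 kg.
Tool frame: the origin (TCP) lies on the centre line of the jaws, within the pads' length; the fingertips stand 25 mm ahead of it and the grasp point (between the pads) lies 6 mm ahead of it; z points along the fingers, y is the direction in which the jaws open and shut (so a half turn about z gives the same grasp; the last joint's range is limited). The gripper opens to 85 mm and grips with 20 to 120 N. Pads are 22 mm wide; open, the fingers measure 114 mm over their backs; the gripper's body (76 mm by 85 mm) begins 54 mm behind the grasp point. The pads swing forward as they close: fully open they stand 13 mm farther back than shut.
Start: joints at [1.26, 0.307, 1.506, -0, 1.328, -0.073], TCP at [0.135, 0.559, 0.256] pointing down, gripper open.
Joint ranges: [-3.12, 3.12], [-1.05, 2.28], [0.14, 2.33], [-1.42, 4.57], [0.1, 2.73], [-2.68, 2.68]. Speed limits (rad/s): [2.57, 2.57, 3.14, 3.14, 3.14, 3.14].

INTERFACE

Orientations are given as a unit quaternion [x, y, z, w].
In Python, from workcell import get_state, grab_frame, close_job gives the robot as it stands.
- The arm moves only by the shell command python3 -m pendant 'ROWS' [OPENING]. ROWS is a JSON object of lists of equal length, an entry for each row: "slide": the shift along the tool's x, y, z in m, a list of three; "turn": the turn, a rotation vector about the tool's x, y, z in units of 5 degrees (1.0 is 5 degrees), a list of three. In form: {"slide": [[tx, ty, tz], ...], "turn": [[ax, ay, az], ...]}. A call has 1 to 8 rows; each row is the pose to reach, as a shift and turn from the pose commanded when the call began, along the tool's axes at that moment; what a row does not reach only later rows make up. A row lasts 1/8 s, in which the tool goes at most 62.5 mm and 10.7 degrees, less where a joint would pass 70% of its speed; a pose out of reach is approached as far as the arm can. A call with a gripper value outside its range is refused whole. OPENING is the gripper's target within -1 to 1 (fully open at 1, half-way at 0, shut at -1), set as the call begins (- or left out, the last holds). The fingers move at their own pace and stop on an object; the grip force is fixed at half the most. Time passes only in rows, so rows that repeat a pose let the fingers close. It gives the time, the measured TCP pose, the force and the opening at its end, in the units of the state.
- get_state(): the state, without advancing time (a new reading comes with each control period).
- grab_frame(name): name is "scene" or "top" or "wrist"; returns a dict with "image" (400x640x3 uint8, red, green, blue), "range_z" (400x640 float32, m along the optical axis (not along the pixel's ray), 0 where there is no reading), "fx", "fy", "cx", "cy" (pixels), "world_to_cam" (4x4, takes a point from world to camera coordinates). Camera axes: x right, y down, z forward; pixel columns grow to the right and rows downward; lengths in m; the calibration is good to about 2 mm. A picture is of the moment at which its call begins.
- close_job(): hands the job in, once; it reports no verdict.
The state is a dict: "time": time; "joints": joint angles; "qd": joint speeds; "joint_torque": joint torques, N m; "ee_pos": TCP position; "eef_rot": TCP orientation; "wrist_force": force on the tool from outside, world axes, zero at the start; "moment": the same for the moment, N m; "opening": finger opening in m.
Only numpy, scipy, OpenCV 4.12 (cv2) and the standard library are available. Lean on these libraries where they do the work, as an engineer would, in place of code of your own. Each camera call takes 0.05 s, during which the arm holds its last target. There are 200 camera calls.

## Working session

There is one attempt and no reset: what is moved stays moved. The work goes in short steps, Python scripts to look and compute and a shell command to move; the robot and the scene stay as the last step left them, time stands still between calls to the robot, and variables do not carry over. Pictures are saved under pics/ and viewed, on a budget of 10 in all, crops included, one or two more only if the job needs it, and the job is handed in when it is done.

```bash
mkdir -p pics; ls
python3 - <<'E'
from workcell import *
import cv2,numpy as np
s=get_state();print(s['time'],s['ee_pos'],s['eef_rot'],s['opening'])
for n in ['top','scene']:
    f=grab_frame(n);np.savez(f'{n}0.npz',**f)
    cv2.imwrite(f'pics/{n}0.png',f['image'][:,:,::-1]);print(n,f['fx'],f['cx'],f['cy'],f['world_to_cam'].round(3).tolist())
E
```

```text
pics
0.0 [0.13472918 0.55833566 0.2553929 ] [ 1.18142362e-01  9.92996155e-01 -9.88309332e-04 -2.04808952e-04] 0.08547220507552207
top 477.57142337917907 315.35467477451215 198.53151306872493 [[0.0, -1.0, 0.008, -0.002], [-0.998, -0.001, -0.069, 0.639], [0.069, -0.008, -0.998, 1.237], [0.0, 0.0, 0.0, 1.0]]
scene 416.0735968330883 326.00578279985666 202.1994860639025 [[-0.199, 0.98, 0.016, 0.132], [0.764, 0.165, -0.624, -0.449], [-0.614, -0.112, -0.781, 1.381], [0.0, 0.0, 0.0, 1.0]]
```

View pics/top0.png

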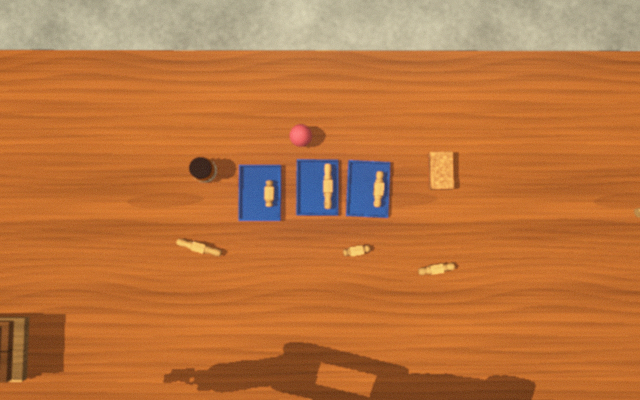

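The top view shows the trays left to right: short (260,193), long (318,187) and medium (369,189). The loose spindles are long (199,247), short (357,251) and medium (437,269). Next I'll segment and measure them.

```bash
cat > h.py <<'E'
import numpy as np,cv2
def masks(im):
    h=cv2.cvtColor(im,cv2.COLOR_RGB2HSV); b,g,r=im[...,2].astype(int),im[...,1].astype(int),im[...,0].astype(int)
    wood=(h[...,0]>11)&(h[...,0]<30)&(h[...,2]>130)&(g>0.68*r)
    blue=(b>1.4*r)&(b>60)
    return wood.astype(np.uint8),blue.astype(np.uint8)
def world(f,u,v,z):
    T=np.linalg.inv(f['world_to_cam']);d=np.stack([(u-f['cx'])/f['fx'],(v-f['cy'])/f['fy'],np.ones_like(u)],-1)@T[:3,:3].T
    c=T[:3,3];return c+d*((z-c[2])/d[...,2])[...,None]
def cloud(f):
    v,u=np.mgrid[:400,:640].astype(float);Z=f['range_z']
    P=np.stack([(u-f['cx'])/f['fx']*Z,(v-f['cy'])/f['fy']*Z,Z],-1)
    T=np.linalg.inv(f['world_to_cam']);return P@T[:3,:3].T+T[:3,3]
def blobs(f,m,z,amin):
    C=cloud(f);n,L,s,c=cv2.connectedComponentsWithStats(m)
    for i in range(1,n):
        if s[i,4]<amin: continue
        v,u=np.nonzero(L==i);P=world(f,u.astype(float),v.astype(float),z)[:,:2]*1000
        (cx,cy),(w,h),a=cv2.minAreaRect(P.astype(np.float32))
        if w<h:w,h,a=h,w,a+90
        a=(a+90)%180-90
        e=np.linalg.eigh(np.cov(P.T))[1][:,1];pa=np.degrees(np.arctan2(e[1],e[0]));pa=(pa+90)%180-90
        k=C[L==i];k=k[f['range_z'][L==i]>0]
        print('px',c[i].round(1),'n',s[i,4],'rect c',np.round([cx,cy],1),'size',np.round([w,h],1),'ang %.1f'%a,'mean',P.mean(0).round(1),'pca %.1f'%pa,'z pct',(np.percentile(k[:,2],[10,50,90])*1000).round(1) if len(k) else None,'cloud',(np.median(k,0)*1000).round(1) if len(k) else None)
E
python3 - <<'E'
from h import *
for n,lim in [('top',40),('scene',40)]:
    f=dict(np.load(f'{n}0.npz'));w,b=masks(f['image']);print(n)
    print('wood');blobs(f,w,0.014,lim);print('blue');blobs(f,b,0.014,300)
E
```

```text
top
wood
px [320.3  25. ] n 32580 rect c [1111.6  -18.4] size [1746.4  143.6] ang -89.8 mean [1113.3  -16.8] pca -89.8 z pct [-757.7 -750.3 -742.6] cloud [1452.8  -31.8 -750.3]
px [441.2 169.8] n 702 rect c [ 716.3 -337.9] size [96.8 59.1] ang 0.1 mean [ 716.9 -337.8] pca 0.9 z pct [27.7 31.  34.5] cloud [ 714.2 -332.8   31. ]
px [327.6 186. ] n 311 rect c [673.2 -34.2] size [117.5  23.9] ang -0.1 mean [673.2 -34.4] pca -0.2 z pct [21.5 26.4 30.7] cloud [671.4 -34.8  26.4]
px [378.3 188.9] n 271 rect c [ 666.5 -169.8] size [93.6 24. ] ang -0.6 mean [ 665.5 -169.4] pca -5.4 z pct [21.2 26.7 31. ] cloud [ 663.8 -167.1   26.7]
px [268.9 193.2] n 188 rect c [654.2 122.5] size [63.9 23.8] ang 0.4 mean [653.6 121.5] pca -0.6 z pct [22.1 27.3 31.1] cloud [652.8 120.1  27.3]
px [198. 247.] n 324 rect c [511.2 306.4] size [119.4  25.1] ang 74.2 mean [511.5 306.8] pca 74.4 z pct [16.  20.6 25.3] cloud [511.8 304.9  20.6]
px [356.2 250.2] n 203 rect c [ 503.7 -109. ] size [68.6 26.2] ang 90.0 mean [ 503.1 -109.5] pca -80.3 z pct [17.3 22.5 26.2] cloud [ 503.8 -108.3   22.5]
px [436.1 268.6] n 2
[... 3168 characters left out ...]
.8 mean [-379.3  529. ] pca -72.4 z pct [11.7 27.2 30.2] cloud [-334.6  552.8   27.2]
px [37.1 72.8] n 1809 rect c [  262.6 -1000.2] size [231.  219.8] ang 67.6 mean [  280.6 -1005.9] pca 19.6 z pct [15.5 55.4 85.6] cloud [ 339.3 -939.6   55.4]
px [269.  219.2] n 2102 rect c [ 671.8 -138.7] size [152.9 112.4] ang -2.8 mean [ 677.5 -132.2] pca -5.9 z pct [ 1.7  3.9 11.7] cloud [ 675.8 -131.6    3.9]
px [325.6 230.3] n 2121 rect c [675.8  -4.7] size [153.  110.5] ang -0.4 mean [680.8   2.6] pca -3.0 z pct [ 1.9  4.  11.7] cloud [677.9   5.3   4. ]
px [391.2 236.7] n 2361 rect c [661.5 147.7] size [153.3 109.7] ang 0.1 mean [666.9 151.6] pca -3.0 z pct [ 2.1  4.2 11.6] cloud [666.  155.4   4.2]
```

View pics/scene0.png

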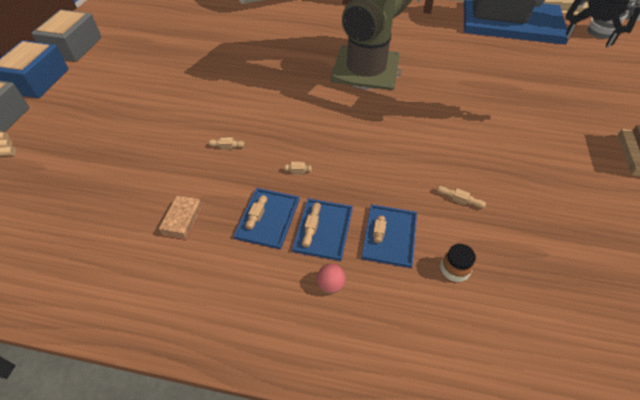

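The scene view agrees with the top view: trays at (269,219) medium, (326,230) long and (391,237) short; loose spindles at (462,195) long, (298,166) short and (227,142) medium. The measured lengths of 119, 94 and 69 mm match the given ones. Now a helper for move deltas, starting with the long spindle.

```bash
cat > d.py <<'E'
import sys,numpy as np
from workcell import get_state
from scipy.spatial.transform import Rotation as R
def delta(x,y,z,h):  # mm, heading of tool y in deg; tool down
    s=get_state();r=R.from_quat(s['eef_rot']);a=np.radians(h)
    Y=np.array([np.cos(a),np.sin(a),0]);Z=np.array([0,0,-1.]);T=R.from_matrix(np.stack([np.cross(Y,Z),Y,Z],1))
    sl=r.inv().apply(np.array([x,y,z])/1000-s['ee_pos']);t=np.degrees((r.inv()*T).as_rotvec())/5
    m=r.as_matrix()
    print('t %.2f pos'%s['time'],(np.array(s['ee_pos'])*1000).round(1),'h %.1f'%np.degrees(np.arctan2(m[1,1],m[0,1])),'open %.1f'%(s['opening']*1000),'F',np.round(s['wrist_force'],1))
    print('slide',sl.round(4).tolist(),'turn',t.round(2).tolist(),'|s| %.0f'%(1000*np.linalg.norm(sl)))
if __name__=='__main__': delta(*map(float,sys.argv[1:5]))
E
python3 d.py 511.5 306.5 170 -15.7
```

```text
t 0.10 pos [134.7 558.4 255.5] h 76.4 open 85.4 F [ 1.2 -0.4 -0.3]
slide [-0.4254, -0.1563, 0.0857] turn [-0.02, 0.02, 18.43] |s| 461
```

```bash
python3 -m pendant '{"slide":[[-0.03,-0.011,0.006],[-0.08,-0.03,0.016],[-0.14,-0.051,0.028],[-0.2,-0.073,0.04],[-0.26,-0.095,0.052],[-0.32,-0.118,0.065],[-0.37,-0.136,0.075],[-0.41,-0.151,0.083]],"turn":[[0,0,1.3],[0,0,3.3],[0,0,5.4],[0,0,7.5],[0,0,9.6],[0,0,11.7],[0,0,13.8],[0,0,15.8]]}' 1; python3 d.py 511.5 306.5 170 -15.7
```

```text
time: 1.1
ee_pos: [0.4998, 0.314, 0.1723]
eef_rot: [0.725, 0.688, -0.0, -0.0]
wrist_force: [0.7, 0.5, 0.5]
opening: 0.0854
t 1.10 pos [499.8 314.  172.3] h -3.0 open 85.4 F [0.7 0.5 0.5]
slide [-0.0069, 0.0121, 0.0023] turn [-0.01, 0.01, 2.54] |s| 14
```

```bash
python3 -m pendant '{"slide":[[-0.004,0.007,0.001],[-0.007,0.012,0.002],[-0.007,0.012,0.002]],"turn":[[0,0,1.5],[0,0,2.5],[0,0,2.5]]}' 1
python3 - <<'E'
from h import *
from workcell import *
f=grab_frame('wrist');np.savez('w1.npz',**f);cv2.imwrite('pics/w1.png',f['image'][:,:,::-1])
w,b=masks(f['image']);blobs(f,w,0.02,400)
E
python3 d.py 511.5 306.5 33 -15.7
```

```text
time: 1.48
ee_pos: [0.5098, 0.3079, 0.1707]
eef_rot: [0.794, 0.608, -0.001, -0.0]
wrist_force: [-0.6, 0.1, -0.4]
opening: 0.0851
px [555.6 118.5] n 1344 rect c [699.7 305.1] size [67.5 45.2] ang 58.6 mean [695.7 314.7] pca 45.7 z pct [ 5.8 18.2 26.5] cloud [693.2 317.7  18.2]
px [323.2 182.2] n 3592 rect c [511.2 306.8] size [121.   25.3] ang 74.3 mean [512.  310.8] pca 74.4 z pct [13.9 19.7 23.2] cloud [512.5 311.9  19.7]
px [189.5 294.6] n 827 rect c [368.1 242.1] size [77.6 15.1] ang 45.9 mean [367.6 240.7] pca 43.3 z pct [165.7 183.3 194.9] cloud [467.2 330.1 183.3]
px [454.3 297. ] n 752 rect c [599.9 178.7] size [74.7 17.1] ang -77.8 mean [599.5 176. ] pca -73.1 z pct [168.1 184.8 195.1] cloud [557.5 305.9 184.8]
px [527.5 324.9] n 1298 rect c [658.9 128.7] size [63.9 32.1] ang -28.2 mean [661.3 128. ] pca -29.4 z pct [10.3 23.1 28.3] cloud [659.7 132.1  23.1]
t 1.52 pos [509.5 308.2 170.8] h -15.0 open 85.5 F [0.6 0.5 0.2]
slide [-0.001, 0.0025, 0.1378] turn [-0.01, 0.01, 0.14] |s| 138
```

View pics/w1.png

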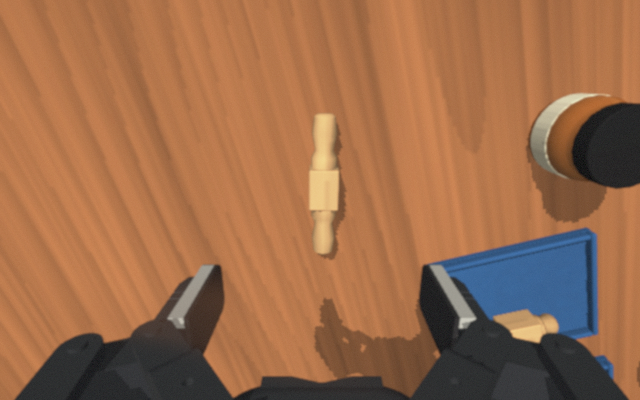

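The wrist view shows the long spindle's block at (324,190) between the open jaws. It measures (511.2, 306.8) at 74.3°, in agreement with the top camera, so I'll descend.

```bash
python3 -m pendant '{"slide":[[0,0.001,0.03],[-0.001,0.002,0.075],[-0.001,0.002,0.115],[-0.001,0.002,0.135],[-0.001,0.002,0.138],[-0.001,0.002,0.138]],"turn":[[0,0,0.1],[0,0,0.1],[0,0,0.1],[0,0,0.1],[0,0,0.1],[0,0,0.1]]}' 1; python3 d.py 511.5 306.5 33 -15.7
```

```text
time: 2.28
ee_pos: [0.5116, 0.3075, 0.0338]
eef_rot: [0.796, 0.605, 0.0, 0.0]
wrist_force: [-0.1, -0.3, -0.2]
opening: 0.0855
t 2.27 pos [511.6 307.5  33.8] h -15.5 open 85.5 F [-0.1 -0.3 -0.2]
slide [-0.0009, 0.0002, 0.0008] turn [0.01, -0.01, 0.04] |s| 1
```

```bash
python3 -m pendant '{"slide":[[0,0,0],[0,0,0],[0,0,0],[0,0,0],[0,0,0],[0,0,0],[0,0,0],[0,0,0]],"turn":[[0,0,0],[0,0,0],[0,0,0],[0,0,0],[0,0,0],[0,0,0],[0,0,0],[0,0,0]]}' -1; python3 d.py 511.5 306.5 130 -15.7
```

```text
time: 3.28
ee_pos: [0.512, 0.3072, 0.0341]
eef_rot: [0.796, 0.605, 0.001, 0.0]
wrist_force: [-0.3, 0.9, 5.7]
opening: 0.0227
t 3.27 pos [512.  307.2  34.1] h -15.6 open 22.7 F [-0.3  0.9  5.7]
slide [-0.0007, -0.0002, -0.0959] turn [0.01, -0.01, 0.03] |s| 96
```

```bash
python3 -m pendant '{"slide":[[0,0,-0.015],[0,0,-0.05],[0,0,-0.085],[0,0,-0.1],[0,0,-0.1]],"turn":[[0,0,0],[0,0,0],[0,0,0],[0,0,0],[0,0,0]]}' -1; python3 d.py 670.5 20 130 -90
```

```text
time: 3.9
ee_pos: [0.5119, 0.3073, 0.1345]
eef_rot: [0.796, 0.605, 0.001, 0.0]
wrist_force: [-0.5, -0.6, -1.2]
opening: 0.0224
t 3.90 pos [511.9 307.3 134.5] h -15.6 open 22.4 F [-0.5 -0.6 -1.2]
slide [-0.2342, 0.2298, 0.0045] turn [0.01, -0.03, 14.89] |s| 328
```

```bash
python3 -m pendant '{"slide":[[-0.015,0.015,0],[-0.05,0.049,0],[-0.085,0.083,0],[-0.12,0.118,0],[-0.155,0.152,0],[-0.19,0.186,0.002],[-0.22,0.216,0.003],[-0.234,0.23,0.004]],"turn":[[0,0,1.5],[0,0,3.4],[0,0,5.4],[0,0,7.4],[0,0,9.4],[0,0,11.4],[0,0,13.4],[0,0,14.9]]}' -1
python3 -m pendant '{"slide":[[0,0,0],[0,0,0]],"turn":[[0,0,0],[0,0,0]]}' -1
python3 - <<'E'
from h import *
from workcell import *
f=grab_frame('wrist');np.savez('w2.npz',**f);cv2.imwrite('pics/w2.png',f['image'][:,:,::-1])
w,b=masks(f['image']);blobs(f,w,0.025,400);print('b');blobs(f,b,0.014,400)
E
python3 d.py 670.5 20 40 -90
```

```text
time: 4.9
ee_pos: [0.6702, 0.0172, 0.1269]
eef_rot: [1.0, -0.004, -0.001, 0.0]
wrist_force: [0.7, 0.2, -0.2]
opening: 0.0223
time: 5.15
ee_pos: [0.6688, 0.0206, 0.1279]
eef_rot: [1.0, 0.001, -0.002, -0.0]
wrist_force: [-0.2, 0.0, -1.2]
opening: 0.0224
px [128.2  11.4] n 3401 rect c [788.2 132.6] size [143.3  11.2] ang -89.1 mean [788.  130.1] pca -89.1 z pct [-2.  -1.  -0.1] cloud [792.2 142.7  -1. ]
px [525.8  12.2] n 2874 rect c [787.5 -88.2] size [145.8  10.2] ang -89.9 mean [788.  -95.9] pca 89.2 z pct [-2.  -1.1 -0.1] cloud [ 792.5 -116.3   -1.1]
px [124.9  50.8] n 1915 rect c [767.5 127.4] size [165.8  10.3] ang -89.9 mean [767.4 135.7] pca 90.0 z pct [-2.  -1.  -0.2] cloud [769.3 151.5  -1. ]
px [425.9  50.4] n 1980 rect c [767.4 -40.4] size [168.8  10.8] ang -89.2 mean [767.9 -41. ] pca -89.2 z pct [-2.  -1.1 -0.1] cloud [770.1 -48.5  -1.1]
px [399.7 193.7] n 4973 rect c [673.6 -32.8] size [118.2  27.6] ang 0.0 mean [678.  -32.4] pca 0.2 z pct [20.2 24.8 28.2] cloud [679.1 -32.3  24.8]
px [321.  260.9] n 10742 rect c [614.9  20.2] size [198.1  41.3] ang 0.1 mean [624.8  20.3]
[... 1017 characters left out ...]
25.4] size [63.  20.6] ang -88.4 mean [605.8 219.9] pca 89.1 z pct [-1.8 -1.1 -0.3] cloud [588.  240.9  -1.1]
b
px [362.7 164.1] n 16999 rect c [670.8  -5.9] size [147.8 109.8] ang -0.3 mean [694.9  -8.5] pca 28.2 z pct [ 3.2  4.2 12.8] cloud [704.1 -10.4   4.2]
px [533.2 191.2] n 25627 rect c [ 667.  -137.4] size [147.7 115.9] ang -2.8 mean [ 675.1 -128.5] pca -1.8 z pct [ 3.2  4.2 12.3] cloud [ 679.7 -131.9    4.2]
px [142.6 202.7] n 26717 rect c [656.2 144.4] size [149.1 113.7] ang 0.1 mean [666.1 147.2] pca -2.4 z pct [ 3.2  4.2 12.4] cloud [671.  156.3   4.2]
t 5.20 pos [668.9  20.9 128.3] h -89.9 open 22.6 F [-0.1 -0.8 -0.2]
slide [0.0018, 0.001, 0.0883] turn [-0.01, 0.03, 0.01] |s| 88
```

View pics/w2.png

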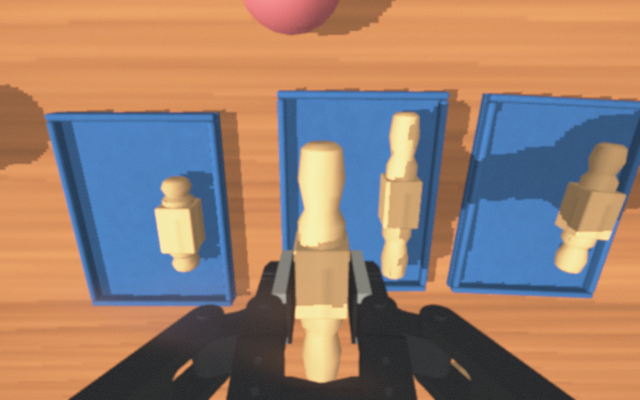

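The wrist view shows the held long spindle at (321,260), parallel to the row spindle at (400,194). The long tray is centred at (670.8, -5.9), so there is room on both sides. I'll lower it.

```bash
python3 -m pendant '{"slide":[[0.001,0,0.03],[0.002,0,0.06],[0.002,0,0.08],[0.002,0,0.086],[0.002,0,0.088],[0.002,0,0.088]],"turn":[[0,0,0],[0,0,0],[0,0,0],[0,0,0],[0,0,0],[0,0,0]]}' -1; python3 d.py 670.8 21.5 40 -90
```

```text
time: 5.95
ee_pos: [0.6727, 0.0202, 0.0422]
eef_rot: [1.0, -0.0, 0.001, 0.0]
wrist_force: [-1.0, -0.7, -0.7]
opening: 0.0225
t 5.95 pos [672.7  20.2  42.2] h -90.0 open 22.5 F [-1.  -0.7 -0.7]
slide [-0.0019, -0.0013, 0.0022] turn [0.0, -0.02, -0.0] |s| 3
```

```bash
python3 -m pendant '{"slide":[[-0.001,-0.001,0.001],[-0.001,-0.001,0.0025],[-0.001,-0.001,0.0025]],"turn":[[0,0,0],[0,0,0],[0,0,0]]}' -1
python3 -m pendant '{"slide":[[0,0,0],[0,0,0],[0,0,0],[0,0,0],[0,0,-0.02],[0,0,-0.05],[0,0,-0.09],[0,0,-0.11]],"turn":[[0,0,0],[0,0,0],[0,0,0],[0,0,0],[0,0,0],[0,0,0],[0,0,0],[0,0,0]]}' -0.1; python3 d.py 503.5 -109 150 9.5
python3 - <<'E'
from h import *
from workcell import *
f=grab_frame('wrist');cv2.imwrite('pics/w3.png',f['image'][:,:,::-1])
E
```

```text
time: 6.32
ee_pos: [0.6713, 0.0208, 0.0391]
eef_rot: [1.0, -0.001, 0.0, -0.0]
wrist_force: [-0.7, -0.1, 0.3]
opening: 0.0225
time: 7.32
ee_pos: [0.6723, 0.0208, 0.1514]
eef_rot: [1.0, -0.001, 0.002, 0.0]
wrist_force: [0.3, -0.7, -0.4]
opening: 0.0383
t 7.33 pos [672.3  20.8 151.4] h -90.1 open 38.3 F [ 0.3 -0.7 -0.4]
slide [-0.1687, 0.13, 0.0008] turn [0.04, -0.03, -19.91] |s| 213
```

View pics/w3.png

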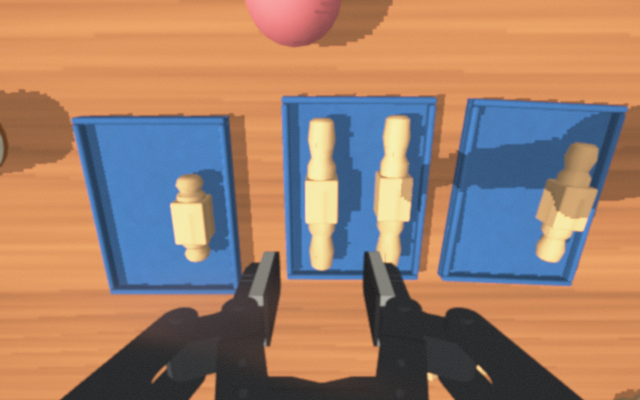

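The long pair lies side by side at (321,195) and (394,190). The ends seem to differ, so I'll check orientation closely while moving to the short spindle.

```bash
python3 -m pendant '{"slide":[[-0.015,0.012,0],[-0.04,0.03,0],[-0.065,0.05,0],[-0.09,0.07,0],[-0.115,0.088,0],[-0.14,0.107,0],[-0.16,0.123,0],[-0.169,0.13,0]],"turn":[[0,0,-1.5],[0,0,-3.5],[0,0,-5.6],[0,0,-7.7],[0,0,-9.8],[0,0,-11.9],[0,0,-14],[0,0,-16]]}' 1
python3 -m pendant '{"slide":[[0,0,0],[0,0,0],[0,0,0],[0,0,0]],"turn":[[0,0,-2],[0,0,-3.7],[0,0,-3.7],[0,0,-3.7]]}' 1
python3 - <<'E'
from h import *
from workcell import *
f=grab_frame('wrist');np.savez('w4.npz',**f)
w,b=masks(f['image']);blobs(f,w,0.02,400)
a=cv2.imread('pics/w3.png');c=f['image'][:,:,::-1]
r=lambda im:cv2.resize(im,(390,290),interpolation=cv2.INTER_CUBIC)
top=np.hstack([r(a[95:285,270:450]),r(a[130:280,510:620])]);bot=np.hstack([r(a[160:280,150:240]),r(c)])
cv2.imwrite('pics/c4.png',np.vstack([top,bot]))
E
python3 d.py 503.5 -109 33 9.5
```

```text
time: 8.38
ee_pos: [0.5002, -0.1095, 0.1482]
eef_rot: [0.765, 0.644, -0.001, -0.001]
wrist_force: [-0.2, -0.5, 0.3]
opening: 0.0855
time: 8.88
ee_pos: [0.5019, -0.1089, 0.1485]
eef_rot: [0.654, 0.756, -0.0, -0.0]
wrist_force: [-0.3, 0.9, 0.0]
opening: 0.0856
px [584.3  41.1] n 4241 rect c [652.4  22. ] size [89.3 24.9] ang 0.2 mean [655.6  21.5] pca 0.2 z pct [22.  26.6 28.5] cloud [653.9  20.3  26.6]
px [567.7 127.9] n 4290 rect c [665.8 -34. ] size [113.2  24.6] ang -0.2 mean [665.7 -33.4] pca -0.8 z pct [21.3 25.5 28.3] cloud [661.6 -33.2  25.5]
px [321.7 192.3] n 2669 rect c [ 501.7 -107.6] size [72.6 25.8] ang -80.2 mean [ 501.4 -105.9] pca -80.0 z pct [12.6 21.7 23.4] cloud [ 501.3 -105.    21.7]
px [189.4 295.1] n 881 rect c [ 405.7 -209. ] size [72.  15.4] ang 69.9 mean [ 405.4 -210.6] pca 67.0 z pct [143.3 161.2 172.9] cloud [ 453.8 -105.3  161.2]
px [495.3 291. ] n 3669 rect c [ 656.9 -176.6] size [112.5  58.9] ang 7.0 mean [ 656.1 -169.7] pca -1.0 z pct [ 17.3  26.8 163.4] cloud [ 652.1 -160.5   26.8]
px [235.8 372.7] n 884 rect c [ 449.2 -287. ] size [58.6 22. ] ang -85.6 mean [ 449.2 -287.2] pca -85.5 z pct [11.2 18.6 22.6] cloud [ 449.1 -291.5   18.6]
t 8.93 pos [ 501.9 -108.9  148.6] h 8.3 open 85.6 F [0.5 0.  0.7]
slide [-0.0003, 0.0016, 0.1156] turn [-0.0, -0.0, -0.23] |s| 116
```

View pics/c4.png

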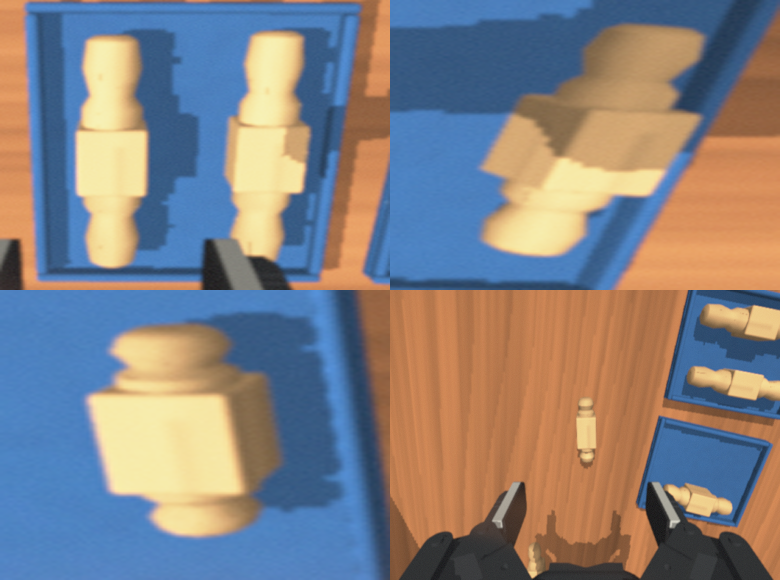

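All three row spindles are seen clearly, and the short loose one is at the centre of the view. To see whether the ends differ, I'll compare the height and width profiles along each axis while grasping the short spindle.

```bash
python3 - <<'E'
from h import *
def prof(fn,px,c,ang,L,base):
    f=dict(np.load(fn));w,b=masks(f['image']);n,Lb,s,cc=cv2.connectedComponentsWithStats(w)
    i=np.argmin(np.hypot(*(cc-px).T));P=cloud(f)[Lb==i]*1000;e=np.array([np.cos(np.radians(ang)),np.sin(np.radians(ang))])
    d=P[:,:2]-c;t=d@e;q=d@[-e[1],e[0]]
    print(fn,px)
    for a in np.arange(-L/2,L/2,5):
        k=(t>=a)&(t<a+5)&(P[:,2]>base+4)
        if k.sum()>8:print('%d: z %.1f w %.1f'%(a,np.percentile(P[k,2],95)-base,np.ptp(np.percentile(q[k],[3,97]))),end=' | ')
    print()
prof('w4.npz',(321.7,192.3),(502,-107.6),-80.2,80,0)
prof('w2.npz',(178,223),(655.6,121),0,80,5)
prof('w1.npz',(323,182),(511.2,307),74.3,130,0)
prof('w2.npz',(399.7,193.7),(672.5,-33),0,130,5)
prof('w2.npz',(592,208),(666.6,-165),-4,105,5)
E
python3 -m pendant '{"slide":[[0,0.001,0.03],[0,0.002,0.07],[0,0.002,0.1],[0,0.002,0.113],[0,0.002,0.115],[0,0.002,0.115]],"turn":[[0,0,-0.1],[0,0,-0.2],[0,0,-0.3],[0,0,-0.3],[0,0,-0.3],[0,0,-0.3]]}' 1; python3 d.py 502.5 -108 33 9.8
```

```text
w4.npz (321.7, 192.3)
-35: z 19.4 w 14.9 | -30: z 20.8 w 17.8 | -25: z 20.1 w 15.7 | -20: z 22.5 w 21.2 | -15: z 24.1 w 22.6 | -10: z 23.9 w 21.9 | -5: z 24.0 w 22.3 | 0: z 24.1 w 22.8 | 5: z 23.8 w 22.5 | 10: z 23.8 w 22.6 | 15: z 23.8 w 21.9 | 20: z 21.5 w 16.3 | 25: z 20.6 w 17.5 | 30: z 20.5 w 16.1 | 35: z 18.5 w 8.4 | 
w2.npz (178, 223)
-40: z 19.6 w 11.5 | -35: z 20.9 w 15.7 | -30: z 19.6 w 14.7 | -25: z 21.8 w 15.1 | -20: z 23.7 w 22.8 | -15: z 23.7 w 22.4 | -10: z 23.9 w 22.8 | -5: z 23.9 w 22.8 | 0: z 24.0 w 22.7 | 5: z 24.0 w 22.7 | 10: z 23.7 w 22.4 | 15: z 21.5 w 17.6 | 20: z 20.2 w 13.5 | 25: z 20.9 w 15.6 | 30: z 18.8 w 12.5 | 
w1.npz (323, 182)
-60: z 19.9 w 15.5 | -55: z 20.4 w 16.7 | -50: z 20.9 w 17.9 | -45: z 20.7 w 17.4 | -40: z 20.0 w 15.6 | -35: z 19.3 w 13.7 | -30: z 21.5 w 17.8 | -25: z 21.7 w 18.6 | -20: z 23.5 w 21.0 | -15: z 24.1 w 22.8 | -10: z 24.0 w 23.4 | -5: z 24.0 w 21.9 | 0: z 24.1 w 23.0 | 5: z 24.0 w 22.6 | 10: z 23.9 w 22.6 | 15: z 23.0 w 21.1 | 20: z 22.0 w 19.3 | 25: z 20.5 w 16.8 | 30: z 19.4 w 14.3 | 35: z 20.1 w 15.9 | 40: z 21.2 w 17.2 | 45:
[... 553 characters left out ...]
z 19.5 w 13.9 | 
w2.npz (592, 208)
-52: z 18.7 w 7.5 | -47: z 20.1 w 12.2 | -42: z 20.7 w 13.8 | -37: z 20.3 w 13.3 | -32: z 19.2 w 11.7 | -27: z 21.4 w 14.2 | -22: z 22.8 w 19.5 | -17: z 23.6 w 22.7 | -12: z 23.9 w 22.2 | -7: z 23.8 w 22.1 | -2: z 23.9 w 22.1 | 2: z 23.8 w 22.4 | 7: z 23.8 w 22.5 | 12: z 23.4 w 22.0 | 17: z 21.5 w 15.5 | 22: z 19.8 w 12.7 | 27: z 20.0 w 12.2 | 32: z 20.9 w 13.8 | 37: z 20.2 w 13.7 | 42: z 19.2 w 11.3 | 
time: 9.68
ee_pos: [0.5048, -0.1089, 0.0345]
eef_rot: [0.643, 0.766, 0.0, 0.001]
wrist_force: [1.0, -0.2, -0.2]
opening: 0.0855
t 9.68 pos [ 504.8 -108.9   34.5] h 9.9 open 85.5 F [ 1.  -0.2 -0.2]
slide [0.0013, -0.0021, 0.0015] turn [0.02, 0.01, 0.02] |s| 3
```

The profiles are mirror-symmetric end to end, so only parallelism matters. Gripping the short one.

```bash
python3 -m pendant '{"slide":[[0.001,0,0.001],[0.001,0,0.001],[0.001,0,0.001],[0.001,0,0.001],[0.001,0,0.001],[0.001,0,0.001],[0.001,0,0.001]],"turn":[[0,0,0],[0,0,0],[0,0,0],[0,0,0],[0,0,0],[0,0,0],[0,0,0]]}' -1; python3 d.py 656 172.5 130 90
python3 -m pendant '{"slide":[[0,0,-0.015],[0,0,-0.05],[0,0,-0.085],[0,0,-0.1],[0,0,-0.1]],"turn":[[0,0,0],[0,0,0],[0,0,0],[0,0,0],[0,0,0]]}' -1; python3 d.py 655 172.5 130 90
```

```text
time: 10.55
ee_pos: [0.5043, -0.1078, 0.0334]
eef_rot: [0.643, 0.766, 0.0, 0.001]
wrist_force: [-0.7, 0.2, 6.2]
opening: 0.0227
t 10.55 pos [ 504.3 -107.8   33.4] h 9.9 open 22.7 F [-0.7  0.2  6.2]
slide [0.2499, 0.1979, -0.0965] turn [0.01, 0.01, -16.01] |s| 333
time: 11.18
ee_pos: [0.5045, -0.1079, 0.1339]
eef_rot: [0.643, 0.766, 0.001, 0.001]
wrist_force: [-0.0, -0.5, -0.0]
opening: 0.0224
t 11.18 pos [ 504.5 -107.9  133.9] h 9.9 open 22.4 F [-0.  -0.5 -0. ]
slide [0.2502, 0.1966, 0.0041] turn [0.01, 0.03, -16.01] |s| 318
```

```bash
python3 -m pendant '{"slide":[[0.015,0.012,0],[0.05,0.039,0],[0.088,0.069,0],[0.125,0.098,0],[0.163,0.128,0],[0.2,0.157,0.002],[0.235,0.185,0.003],[0.25,0.1965,0.004]],"turn":[[0,0,-1.5],[0,0,-3.5],[0,0,-5.6],[0,0,-7.7],[0,0,-9.8],[0,0,-11.9],[0,0,-14],[0,0,-16]]}' -1
python3 -m pendant '{"slide":[[0,0,0],[0,0,0],[0,0,0]],"turn":[[0,0,0],[0,0,0],[0,0,0]]}' -1
python3 - <<'E'
from h import *
from workcell import *
f=grab_frame('wrist');np.savez('w5.npz',**f);cv2.imwrite('pics/w5.png',f['image'][:,:,::-1])
w,b=masks(f['image']);blobs(f,w,0.025,1500);print('b');blobs(f,b,0.014,1000)
E
python3 d.py 655 172.5 40 90
```

```text
time: 12.18
ee_pos: [0.6543, 0.1749, 0.1262]
eef_rot: [-0.003, 1.0, 0.0, -0.001]
wrist_force: [-1.0, 0.4, -0.8]
opening: 0.0225
time: 12.55
ee_pos: [0.6535, 0.1712, 0.1283]
eef_rot: [0.002, 1.0, -0.0, -0.001]
wrist_force: [0.3, -0.5, -0.4]
opening: 0.0228
px [534.8 135. ] n 1881 rect c [602.7 304.7] size [136.3  10.1] ang 89.8 mean [603.3 306.5] pca -89.7 z pct [-1.9 -1.1 -0.2] cloud [607.2 323.4  -1.1]
px [108.8 221.1] n 5020 rect c [667.8  23.3] size [120.4  34.3] ang -5.4 mean [663.  24.] pca -1.2 z pct [18.2 24.5 28.2] cloud [660.3  24.3  24.5]
px [ 31.9 223.5] n 5102 rect c [669.4 -29.8] size [120.5  38.8] ang -6.3 mean [664.7 -29.7] pca -1.8 z pct [18.2 24.4 28.1] cloud [662.1 -29.5  24.4]
px [250.2 202.8] n 3110 rect c [650.6 122.2] size [70.  27.1] ang -0.5 mean [648.9 122.5] pca -1.8 z pct [20.3 26.9 28.4] cloud [647.8 122.9  26.9]
px [322.3 275.5] n 7485 rect c [710.4 174.5] size [131.4  54.4] ang -3.8 mean [706.4 171.3] pca -0.1 z pct [107.2 116.6 118.3] cloud [647.6 171.1 116.6]
px [469.7 258.9] n 1724 rect c [698.3 280.1] size [69.8 44.6] ang -51.7 mean [691.8 276.9] pca -52.5 z pct [ 5.3 17.4 26.4] cloud [690.4 276.3  17.4]
b
px [285.6 170.2] n 20390 rect c [654.3 147.6] size [147.5 109.8] ang -0.0 mean [630.4 145.8] pca -31.3 z pct [ 3.2  4.2 12.5] cloud [623.6 144.2   4.2]
px [ 97.7 204.4] n 15559 rect c [667.9  -1.4] size [147.6 115.9] ang -0.3 mean [656.1  11.2] pca -2.6 z pct [ 3.2  4.2 12.6] cloud [647.   -2.1   4.2]
t 12.60 pos [653.7 171.3 128.7] h 89.8 open 22.1 F [ 0.4 -0.5 -0.7]
slide [-0.0014, 0.0013, 0.0887] turn [-0.0, -0.01, -0.04] |s| 89
```

View pics/w5.png

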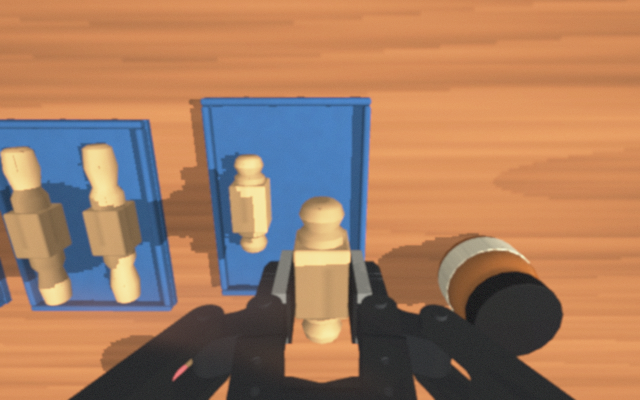

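The short spindle is held at (322,275) over the empty half, parallel to its row spindle at (250,203), and the jar is well clear. Lowering.

```bash
python3 -m pendant '{"slide":[[-0.001,0.002,0.03],[-0.001,0.002,0.06],[-0.001,0.002,0.08],[-0.001,0.002,0.086],[-0.001,0.002,0.089],[-0.001,0.002,0.089]],"turn":[[0,0,0],[0,0,0],[0,0,0],[0,0,0],[0,0,0],[0,0,0]]}' -1; python3 d.py 655 173.5 40 90
```

```text
time: 13.35
ee_pos: [0.6558, 0.1744, 0.0406]
eef_rot: [0.001, 1.0, 0.0, 0.001]
wrist_force: [0.5, -0.7, 0.9]
opening: 0.0225
t 13.35 pos [655.8 174.4  40.6] h 89.9 open 22.5 F [ 0.5 -0.7  0.9]
slide [0.0008, -0.0009, 0.0006] turn [0.0, 0.02, -0.02] |s| 1
```

```bash
python3 -m pendant '{"slide":[[0.001,-0.001,0.001],[0.001,-0.001,0.0015],[0.001,-0.001,0.0015]],"turn":[[0,0,0],[0,0,0],[0,0,0]]}' -1
python3 -m pendant '{"slide":[[0,0,0],[0,0,0],[0,0,0],[0,0,0],[0,0,-0.02],[0,0,-0.05],[0,0,-0.09],[0,0,-0.11]],"turn":[[0,0,0],[0,0,0],[0,0,0],[0,0,0],[0,0,0],[0,0,0],[0,0,0],[0,0,0]]}' -0.1
python3 - <<'E'
from h import *
from workcell import *
f=grab_frame('wrist');cv2.imwrite('pics/w6.png',f['image'][:,:,::-1])
w,b=masks(f['image']);blobs(f,w,0.025,1500)
E
python3 d.py 454.8 -319 150 9.5
```

```text
time: 13.72
ee_pos: [0.6543, 0.1735, 0.0386]
eef_rot: [0.001, 1.0, 0.0, 0.0]
wrist_force: [0.6, -0.1, 0.0]
opening: 0.0224
time: 14.72
ee_pos: [0.6554, 0.1737, 0.1509]
eef_rot: [0.001, 1.0, 0.0, 0.002]
wrist_force: [0.6, -0.3, 0.2]
opening: 0.0383
px [527.5 127.3] n 1856 rect c [604.  315.5] size [158.5   9.6] ang 90.0 mean [603.5 316.8] pca -89.7 z pct [-1.9 -1.1 -0.1] cloud [606.7 332.7  -1.1]
px [121.9 206.6] n 4297 rect c [668.1  23.2] size [120.1  34.4] ang -6.4 mean [663.4  23.8] pca -1.1 z pct [18.4 24.5 28.2] cloud [660.7  24.2  24.5]
px [ 50.7 208.6] n 4317 rect c [669.7 -29.9] size [119.7  38. ] ang -6.7 mean [665. -30.] pca -1.7 z pct [18.4 24.5 28.1] cloud [662.6 -29.8  24.5]
px [252.2 189.6] n 2647 rect c [650.6 122.2] size [69.8 26.9] ang -0.2 mean [649.2 122.4] pca -1.5 z pct [20.5 26.9 28.5] cloud [648.2 122.7  26.9]
px [321.  192.2] n 2456 rect c [652.6 173.4] size [69.5 24.1] ang -0.9 mean [651.3 173.2] pca 0.1 z pct [21.6 27.1 28.5] cloud [650.  173.2  27.1]
t 14.78 pos [656.5 173.9 153.2] h 89.9 open 38.5 F [ 1.1 -0.   1.9]
slide [0.2011, -0.4931, 0.0011] turn [0.07, 0.06, 16.09] |s| 533
```

```bash
python3 -m pendant '{"slide":[[0.01,-0.025,0],[0.03,-0.075,0],[0.052,-0.128,0],[0.075,-0.183,0],[0.097,-0.238,0],[0.12,-0.293,0],[0.142,-0.348,0],[0.164,-0.402,0]],"turn":[[0,0,1],[0,0,3],[0,0,5],[0,0,7],[0,0,9],[0,0,11],[0,0,13],[0,0,15]]}' 1
python3 d.py 454.8 -319 150 9.5
```

```text
time: 15.78
ee_pos: [0.4887, -0.2299, 0.1479]
eef_rot: [0.612, 0.791, 0.0, -0.0]
wrist_force: [0.3, 0.6, -0.4]
opening: 0.0855
t 15.78 pos [ 488.7 -229.9  147.9] h 14.6 open 85.5 F [ 0.3  0.6 -0.4]
slide [-0.0776, -0.0552, -0.0021] turn [-0.0, -0.0, 1.02] |s| 95
```

```bash
python3 -m pendant '{"slide":[[-0.03,-0.02,0],[-0.06,-0.042,0],[-0.077,-0.055,0],[-0.077,-0.055,0],[-0.077,-0.055,0]],"turn":[[0,0,0.5],[0,0,1],[0,0,1],[0,0,1],[0,0,1]]}' 1
python3 - <<'E'
from h import *
from workcell import *
f=grab_frame('wrist');cv2.imwrite('pics/w7.png',f['image'][:,:,::-1])
w,b=masks(f['image']);blobs(f,w,0.02,1200)
E
python3 d.py 454.8 -319 33 9.5
```

```text
time: 16.4
ee_pos: [0.4565, -0.3158, 0.148]
eef_rot: [0.643, 0.766, 0.0, -0.001]
wrist_force: [0.8, -0.3, 0.7]
opening: 0.0855
px [317.3 194. ] n 3415 rect c [ 453.4 -317.3] size [95.7 25.8] ang -81.1 mean [ 453.  -314.9] pca -80.8 z pct [12.9 20.1 23.3] cloud [ 453.  -313.7   20.1]
px [608.6 269.8] n 4805 rect c [ 694.3 -336.1] size [90.  62.2] ang -71.8 mean [ 695.6 -337.1] pca -57.7 z pct [25.6 29.8 30.6] cloud [ 686.  -334.    29.8]
t 16.45 pos [ 456.7 -315.6  148.1] h 10.0 open 85.3 F [0.2 0.1 0.9]
slide [-0.0031, -0.0024, 0.1151] turn [-0.0, -0.01, 0.1] |s| 115
```

View pics/w7.png

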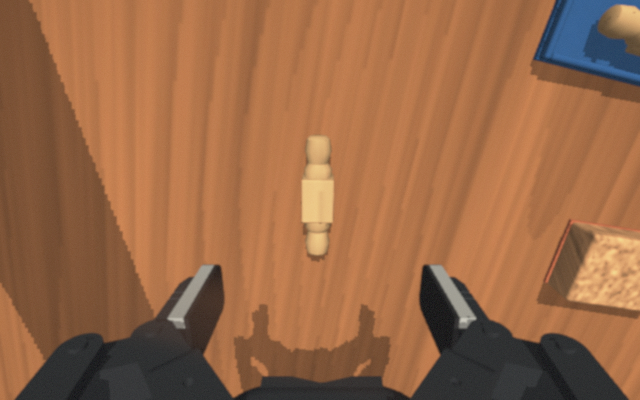

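The medium spindle is centred in the view at (317,198), clear of the sanding block.

```bash
python3 -m pendant '{"slide":[[-0.001,-0.002,0.03],[-0.002,-0.003,0.07],[-0.002,-0.003,0.1],[-0.002,-0.003,0.113],[-0.002,-0.003,0.115],[-0.002,-0.003,0.115]],"turn":[[0,0,0.1],[0,0,0.2],[0,0,0.2],[0,0,0.2],[0,0,0.2],[0,0,0.2]]}' 1; python3 d.py 453.8 -318 33 9
python3 -m pendant '{"slide":[[0,0,0],[0,0,0],[0,0,0],[0,0,0],[0,0,0],[0,0,0],[0,0,0]],"turn":[[0,0,0],[0,0,0],[0,0,0],[0,0,0],[0,0,0],[0,0,0],[0,0,0]]}' -1; python3 d.py 453.8 -318 33 9
python3 -m pendant '{"slide":[[0,0,-0.015],[0,0,-0.05],[0,0,-0.085],[0,0,-0.1],[0,0,-0.1]],"turn":[[0,0,0],[0,0,0],[0,0,0],[0,0,0],[0,0,0]]}' -1; python3 d.py 667.5 -115 130 87
```

```text
time: 17.2
ee_pos: [0.4547, -0.3196, 0.0341]
eef_rot: [0.65, 0.76, 0.0, 0.001]
wrist_force: [0.2, 1.0, -0.4]
opening: 0.0858
t 17.20 pos [ 454.7 -319.6   34.1] h 9.0 open 85.8 F [ 0.2  1.  -0.4]
slide [0.0017, -0.0006, 0.0011] turn [0.01, 0.01, -0.01] |s| 2
time: 18.08
ee_pos: [0.4542, -0.3198, 0.0339]
eef_rot: [0.65, 0.76, -0.0, 0.001]
wrist_force: [-0.2, 0.6, 6.1]
opening: 0.0228
t 18.07 pos [ 454.2 -319.8   33.9] h 8.9 open 22.8 F [-0.2  0.6  6.1]
slide [0.0018, -0.0001, 0.0009] turn [0.01, 0.01, -0.01] |s| 2
time: 18.7
ee_pos: [0.4543, -0.3198, 0.1344]
eef_rot: [0.65, 0.76, 0.0, 0.001]
wrist_force: [-1.1, -1.0, -0.6]
opening: 0.0225
t 18.70 pos [ 454.3 -319.8  134.4] h 8.9 open 22.5 F [-1.1 -1.  -0.6]
slide [0.1692, 0.2424, 0.0045] turn [0.0, 0.03, -15.61] |s| 296
```

```bash
python3 -m pendant '{"slide":[[0.01,0.015,0],[0.034,0.048,0],[0.06,0.085,0],[0.085,0.122,0],[0.11,0.158,0],[0.135,0.193,0.002],[0.158,0.226,0.003],[0.169,0.2425,0.004]],"turn":[[0,0,-1.5],[0,0,-3.5],[0,0,-5.5],[0,0,-7.6],[0,0,-9.7],[0,0,-11.8],[0,0,-13.8],[0,0,-15.6]]}' -1
python3 -m pendant '{"slide":[[0,0,0],[0,0,0],[0,0,0]],"turn":[[0,0,0],[0,0,0],[0,0,0]]}' -1
python3 - <<'E'
from h import *
from workcell import *
f=grab_frame('wrist');np.savez('w8.npz',**f);cv2.imwrite('pics/w8.png',f['image'][:,:,::-1])
w,b=masks(f['image']);blobs(f,w,0.025,1500);print('b');blobs(f,b,0.014,1000)
E
python3 d.py 667.5 -115 40 87
```

```text
time: 19.7
ee_pos: [0.6676, -0.1127, 0.1268]
eef_rot: [0.023, 1.0, 0.001, -0.001]
wrist_force: [-0.4, 0.2, -0.2]
opening: 0.0223
time: 20.08
ee_pos: [0.666, -0.1157, 0.1288]
eef_rot: [0.028, 1.0, -0.0, -0.001]
wrist_force: [-0.0, 0.1, -0.6]
opening: 0.0226
px [520.1 193.5] n 5126 rect c [668.   19.1] size [119.3  31.5] ang 4.1 mean [663.5  18.2] pca 1.0 z pct [19.8 24.7 28.2] cloud [661.6  17.6  24.7]
px [439.8 200.5] n 4734 rect c [670.  -34.6] size [119.3  27.3] ang 3.4 mean [665.5 -35.5] pca 0.5 z pct [20.8 24.9 28.2] cloud [663.6 -35.9  24.9]
px [246.4 203. ] n 3931 rect c [ 662.3 -167.3] size [94.5 27. ] ang -5.2 mean [ 659.5 -166.8] pca -5.8 z pct [20.5 25.4 28.3] cloud [ 658.3 -166.5   25.4]
px [321.4 264.5] n 8944 rect c [ 717.4 -118.6] size [162.1  42.9] ang -3.5 mean [ 711.  -118.5] pca -3.1 z pct [110.3 115.3 118.2] cloud [ 655.9 -115.6  115.3]
px [ 39.6 286.9] n 9771 rect c [ 714.  -329.4] size [112.8  81.3] ang 0.7 mean [ 717. -328.] pca -9.6 z pct [16.7 29.6 30.5] cloud [ 719.1 -324.    29.6]
b
px [619.5 183.9] n 6767 rect c [658.4  85.6] size [151.7  39.1] ang 13.3 mean [665.   93.5] pca 7.5 z pct [ 2.6  4.9 12.7] cloud [673.8  93.    4.9]
px [470.9 179.7] n 19636 rect c [668.4  -8.2] size [147.9 112.3] ang -0.3 mean [656.8 -11. ] pca -1.6 z pct [ 3.3  4.3 12.8] cloud [647.8  -5.3   4.3]
px [281.3 166.3] n 18270 rect c [ 664.2 -141.1] size [146.9 109.9] ang -2.7 mean [ 639.  -142.5] pca -33.4 z pct [ 3.2  4.2 12.7] cloud [ 630.8 -144.8    4.2]
t 20.12 pos [ 666.3 -115.7  129.1] h 86.8 open 22.2 F [-0.5 -0.3 -0.3]
slide [-0.0013, 0.0008, 0.0891] turn [-0.0, -0.01, -0.04] |s| 89
```

View pics/w8.png

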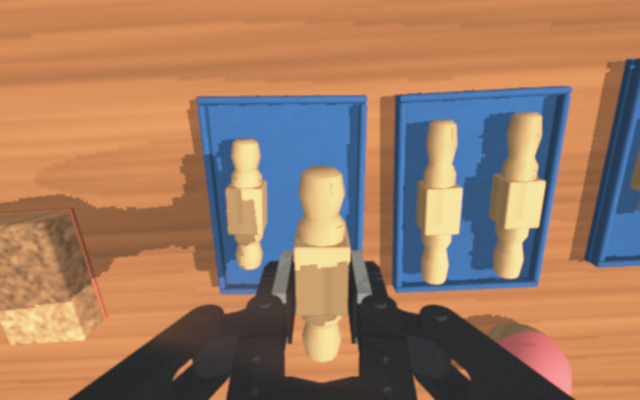

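Medium is held at (321,265) over the empty half, roughly parallel to its row spindle at (246,203). The tray centre is about (665, -141) at -2.7°. Lowering.

```bash
python3 -m pendant '{"slide":[[0,0.001,0.03],[0,0.001,0.06],[0,0.001,0.08],[0,0.001,0.086],[0,0.001,0.089],[0,0.001,0.089]],"turn":[[0,0,0],[0,0,0.1],[0,0,0.1],[0,0,0.1],[0,0,0.1],[0,0,0.1]]}' -1; python3 d.py 666.3 -114.5 39.7 86.5
```

```text
time: 20.88
ee_pos: [0.6677, -0.1142, 0.0411]
eef_rot: [0.031, 1.0, -0.0, 0.001]
wrist_force: [0.1, 0.5, -0.8]
opening: 0.0222
t 20.88 pos [ 667.7 -114.2   41.1] h 86.4 open 22.2 F [ 0.1  0.5 -0.8]
slide [0.0014, -0.0004, 0.0014] turn [-0.0, 0.02, -0.02] |s| 2
```

```bash
python3 -m pendant '{"slide":[[0.001,0,0.001],[0.001,0,0.0015],[0.001,0,0.0015]],"turn":[[0,0,0],[0,0,0],[0,0,0]]}' -1
python3 -m pendant '{"slide":[[0,0,0],[0,0,0],[0,0,0],[0,0,0],[0,0,-0.02],[0,0,-0.05],[0,0,-0.09],[0,0,-0.14]],"turn":[[0,0,0],[0,0,0],[0,0,0],[0,0,0],[0,0,0],[0,0,0],[0,0,0],[0,0,0]]}' -0.1
python3 -m pendant '{"slide":[[0.04,0,-0.03],[0.09,0,-0.03],[0.14,0,-0.03],[0.19,0,-0.03],[0.21,0,-0.03],[0.21,0,-0.03],[0.21,0,-0.03]],"turn":[[0,0,0],[0,0,0],[0,0,0],[0,0,0],[0,0,0],[0,0,0],[0,0,0]]}'
python3 - <<'E'
from h import *
from workcell import *
f=grab_frame('top');np.savez('top9.npz',**f)
w,b=masks(f['image']);blobs(f,w,0.026,80)
cv2.imwrite('pics/top9.png',cv2.resize(f['image'][110:290,170:480,::-1],(775,450),interpolation=cv2.INTER_CUBIC))
E
```

```text
time: 21.25
ee_pos: [0.6663, -0.1137, 0.0391]
eef_rot: [0.031, 1.0, -0.0, 0.0]
wrist_force: [-0.6, 0.0, -0.2]
opening: 0.0223
time: 22.25
ee_pos: [0.6654, -0.1136, 0.1789]
eef_rot: [0.031, 1.0, 0.0, -0.001]
wrist_force: [0.6, 0.0, 0.4]
opening: 0.0383
time: 23.12
ee_pos: [0.4582, -0.1011, 0.2093]
eef_rot: [0.031, 1.0, -0.0, 0.001]
wrist_force: [1.3, -1.1, -0.5]
opening: 0.0384
px [320.4  25. ] n 32597 rect c [1106.3  -18.2] size [1729.8  142.2] ang -89.8 mean [1108.   -16.9] pca -89.8 z pct [-757.7 -750.4 -742.6] cloud [1452.8  -28.5 -750.4]
px [441.2 169.7] n 768 rect c [ 714.7 -334.8] size [95.9 58.2] ang 0.1 mean [ 715.5 -334.7] pca 0.7 z pct [28.1 31.3 34.1] cloud [ 714.2 -333.3   31.3]
px [306.9 186.5] n 314 rect c [670.6  20.2] size [113.7  21.1] ang 0.0 mean [670.4  20.4] pca 0.3 z pct [20.6 26.2 30.5] cloud [671.5  20.2  26.2]
px [327.6 185.9] n 317 rect c [672.  -33.7] size [116.4  23.7] ang -0.1 mean [672.2 -34. ] pca -0.1 z pct [21.1 26.3 30.3] cloud [671.7 -34.9  26.3]
px [357.8 188.3] n 263 rect c [ 666.6 -113.8] size [90.9 25.5] ang -7.5 mean [ 665.7 -113.5] pca -3.4 z pct [21.1 25.9 30.9] cloud [ 666.2 -113.8   25.9]
px [378.3 188.9] n 269 rect c [ 665.4 -168.1] size [92.7 23.8] ang -0.6 mean [ 664.4 -167.7] pca -5.3 z pct [21.2 26.7 30.9] cloud [ 663.8 -167.2   26.7]
px [249.1 192.2] n 194 rect c [654.6 171.3] size [66.  23.6] ang 0.6 mean [655.3 172.2] pca -0.1 z pct [22.2 27.5 30.9] cloud [655.5 172.3  27.5]
px [268.8 193.3] n 193 rect c [652.  121.4] size [65.9 23.6] ang 0.4 mean [652.4 120.6] pca -0.5 z pct [22.2 27.1 31.3] cloud [652.8 120.2  27.1]
px [ 17.1 348.1] n 698 rect c [251.4 776.8] size [158.8  61.7] ang 0.6 mean [254.6 761.5] pca 2.8 z pct [19.  22.1 25.2] cloud [254.3 763.1  22.1]
```

View pics/top9.png

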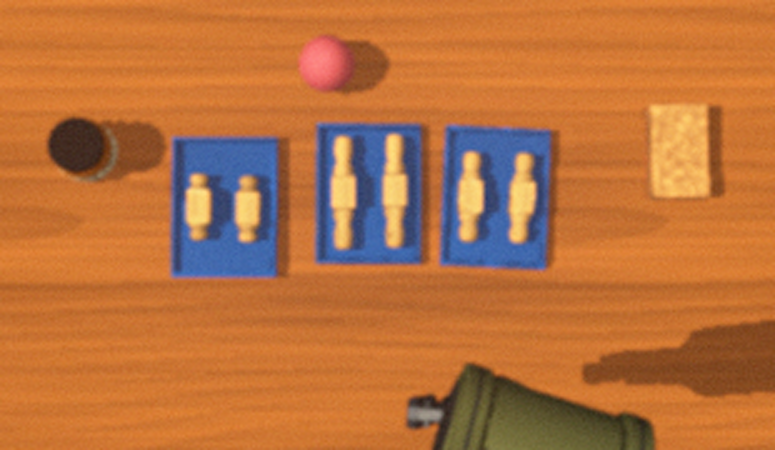

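All three pairs lie flat and parallel in the matching trays: short (198,207)/(248,208), long (343,192)/(394,190) and medium (471,196)/(522,196). The row spindles and sanding block measure the same as at the start, and the jar and egg look undisturbed. The arm is clear, so I'm handing in.

```bash
python3 -c "from workcell import *; print(close_job())"
```

```text
the job is handed in; nothing more can be done
None
```

All three loose spindles now lie flat in the trays that hold their own lengths, side by side with the row spindles. I handed the job in about 23 s into the 72 s allowed.

**Final check from the top camera:**

| Spindle | Placed at x, y (mm) | Tray's free point (mm) | Angle | Row spindle's angle |
|---|---|---|---|---|
| Long | 670, 20 | 671, 22 | 0° | 0° |
| Short | 655, 172 | 655, 175 | 0° | 0° |
| Medium | 666, -114 | 666, -113 | -3.4° | about -5° |

- **Flatness:** the depth readings on the placed spindles match those on the row spindles, so all three rest on the tray floors.
- **Other objects:** the row spindles stayed within about 1 mm of their starting readings, and the sanding block did not move either. I checked the jar and egg only by eye in the picture, and both look undisturbed.
- **Forces:** the highest wrist force I read was about 6 N, while gripping. I read it only at the end of each move.
- **Disagreement between checks:** for the medium pair, rectangle fits to the coarse top image gave -7.5° for the placed spindle and -0.6° for its row spindle. I relied on the axis fit in the table, which fits the -5° to -6° seen for the row spindle from the wrist and the tray's own -2.7°.

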